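# Clear the piled-up stack on the garage front desk

### The arm

A 6-joint arm with a two-finger parallel gripper is mounted at the origin on the work surface. World frame = base frame: x ahead of the robot, y to its left, z up, the work surface at z = 0. Lengths are in m, angles in rad, forces in N, time in s.
With the tool pointing down it reaches from about 0.35 to 0.975 m from the base axis. Payload 7.1 kg.
Tool frame: the origin (TCP) lies midway between the tips of the shut fingers; the grasp point (between the pads) lies 19 mm behind it; z points along the fingers, y is the line along which they close (so a half turn about z gives the same grasp; the last joint's range is limited). The gripper opens to 88 mm and grips with 3 to 60 N. Pads are 20 mm wide; open, the fingers measure 115 mm over their backs; the gripper's body (75 mm by 178 mm) begins 61 mm behind the grasp point.
Start: joints at [1.266, 0.423, 1.63, -0, 1.089, -0.019], TCP at [0.176, 0.6, 0.223] pointing down, gripper open.
Joint ranges: [-3, 3], [-0.9, 2.11], [0.09, 2.58], [-1.31, 4.45], [0.11, 2.69], [-2.54, 2.54]. Speed limits (rad/s): [2.39, 2.39, 3.01, 3.14, 3.14, 3.14].

### API

Orientations are given as a unit quaternion [x, y, z, w].
In Python, from plant import readout, optics, workorder, models gives the robot as it stands. The module is installed in compiled form; this text tells all that it offers.
- The arm moves only by the tool apply_moves, never from a script. Its argument "motion" is a list of rows, each a list of 3 entries, a list of its own where there are three numbers: the opening, from 0 (shut) to 1 (fully open), then the shift along the tool's x, y, z in m, then the turn, a rotation vector about the tool's x, y, z in degrees. In form: [[grip, [tx, ty, tz], [ax, ay, az]], ...]. A call has 1 to 12 rows; each row is the pose to reach, as a shift and turn from the pose commanded when the call began, along the tool's axes at that moment; what a row does not reach only later rows make up. A row lasts 1/8 s, in which the tool goes at most 62.5 mm and 10.7 degrees, less where a joint would pass 70% of its speed; a pose out of reach is approached as far as the arm can. A call with a gripper value outside its range is refused whole. The fingers move at their own pace and stop on an object; the grip force is fixed at half the most. Time passes only in rows, so rows that repeat a pose let the fingers close. It gives the time, the measured TCP pose, the force, the opening and the grip force at its end, in the units of the state.
- readout.get_obs(): the state, without advancing time (a new reading comes with each control period).
- optics.grab_frame(name): name is "side" or "top" or "wrist"; returns (picture, depth): 400x640x3 uint8, blue, green, red; 400x640 float32, m along the optical axis (not along the pixel's ray), 0 where there is no reading.
- optics.camera_model(name): a dict with "vfov" (degrees; the focal length in pixels is half the picture's height over the tangent of half this angle, whatever the lens; pixels are square), "cx", "cy" (the principal point, pixels), "k1" (the pictures are not rectified: a ray, as slopes to the right and down, at radius r is drawn at 1 + k1 r^2 times it, then the intrinsics apply), "R" (3x3) and "t" (3): a world point X has camera coordinates R X + t; the wrist camera has in their place "tool_from_camera" (4x4, takes a point from camera to tool coordinates, whose origin is the TCP and whose axes are the flange's). Camera axes: x right, y down, z forward; pixel columns grow to the right and rows downward; lengths in m; the calibration is good to about 2 mm. A picture is of the moment at which its call begins: read the wrist's pose just before it. camera_model takes no time and is no camera call.
- workorder.sign_off(): hands the job in; it is judged then, once.
Trained networks look in the newest picture that a camera, given by its name, has taken for a name from the list of things; names that differ only in an ending like _2 or _b are one class to them, and where a whole thing is asked for, a point or a joint stands for the part that bears it (a point fixed in the world has none). Each returns a list of dicts, best first, with "confidence" (0 to 1); they miss things now and then, are a little off and sometimes report something else, mostly with a low value. They report only what shows in the picture. A call takes as long as a camera call. They do not tell look-alikes from the thing itself.
- models.look_for(camera, query): "position" ([x, y, z] in m, in world coordinates, good to about 4 mm: the middle of the surface that is visible of it).
- models.mark_of(camera, query): "position" ([x, y, z] in m, in world coordinates, good to about 4 mm: a listed point, or the origin of a listed thing).
The state is a dict: "clock": time; "joints": joint angles; "qvel": joint speeds; "joint_efforts": joint torques, N m; "eef_pos": TCP position; "orientation": TCP orientation; "contact_force": force on the tool from outside, world axes, zero at the start; "wrist_torque": the same for the moment, N m; "finger_gap": opening from 0.0 (shut) to 1.0 (fully open); "grasp_force": force on a finger pad.
Only numpy, scipy, OpenCV 4.12 (cv2) and the standard library are available. Lean on these libraries where they do the work, as an engineer would, in place of code of your own. Each camera call takes 0.05 s, during which the arm holds its last target. There are 200 camera calls.

### The job

Someone has piled the desk things up: take the stack apart and put each thing in its own place, lying flat or standing upright as it does now: the stamp inside the round rubber dish, the tape roll over the pin of the steel stand down to its disc, the tin flat in the shorter grey tray and the calculator flat in the longer one. Do not tip any of them over on the way, and do not shift the mug or the computer mouse.

Things in the scene. Friction and masses are not known exactly. Their poses are not given: they have to be found in the camera images.
- stamp_mid (a point): the rubber stamp that starts on top of the stack: dark turned wood, round, upright, 62 mm tall, about 60 g. Round base 38 mm in diameter and 14 mm high, a thin neck, and at the top a round knob 30 mm in diameter from 40 to 62 mm above its underside (straight-sided from 40 to 58 mm): grip it by the knob. This point lies on its axis, half-way up (31 mm above its underside); z along the axis.
- roll_mid (a point): the roll of paper tape lying flat under the stamp: off-white ring, 58 mm outside diameter, 30 mm hole, 24 mm high, 60 g. This point is its centre, half-way up (12 mm above its underside); z along the hole.
- tin_mid (a point): the plain aluminium card tin under the roll: closed box 112 x 62 x 34 mm (x, y, z), about 220 g. This point is its centre, 17 mm above its underside; x along its length, z up.
- calculator_mid (a point): the black desk calculator at the bottom of the stack, lying flat on the desk, keys up: 145 x 68 x 25 mm (x, y, z; the keys add 1 mm), about 180 g. This point is its centre, 12.5 mm above its underside; x along its length, z up. The stack stands with the long sides of tin and calculator roughly parallel.
- dish_floor (a point): the stamp's place: a small round black rubber dish fixed to the desk, inner diameter 54 mm, rim 9 mm above the desk. This point is the centre of its inner floor, 3 mm above the desk; z up.
- spindle_floor (a point): the tape roll's place: a flat dark steel disc 80 mm in diameter and 6 mm thick, fixed to the desk, with a steel pin 12 mm in diameter standing 30 mm up from its middle. This point is on the pin's axis at the top face of the disc, 6 mm above the desk; z up.
- short_tray_floor (a point): the tin's place: the shorter of two shallow grey plastic trays fixed to the desk, inside 128 x 78 mm (x, y), walls 5 mm thick, rim 8 mm above the desk. This point is the centre of its inner floor, 3 mm above the desk; x along its length, z up. The tin may lie either way round in it.
- long_tray_floor (a point): the calculator's place: the longer of the two shallow grey plastic trays, fixed to the desk, inside 161 x 84 mm (x, y), walls 5 mm thick, rim 8 mm above the desk. This point is the centre of its inner floor, 3 mm above the desk; x along its length, z up. The calculator may lie either way round in it.
- mug: bystander: white mug, loose, 75 mm tall, 76 mm in diameter, with a handle on its own +y side; origin at the centre of its underside.
- mouse_mid (a point): bystander: black computer mouse, loose, 105 x 60 x 32 mm; this point is its centre, 16 mm up. (Also loose or standing about: a stapler, a note block, a hole punch, a pen pot and a keyboard, none over 110 mm tall but the pens at 155 mm; these are farther out and need not be touched.)
Not all that is in view belongs to the job. Of the things that look like the part that bears dish_floor, take the one that is farthest to the robot's left at the start.

How it is judged:
At the end, for the whole second after the job is handed in: Each thing rests released on the floor of its own place (3 mm), level (0.08 rad): stamp within 10 mm of the dish centre, roll within 12 mm of the pin, tin and calculator within 13 mm of the centres of the short and long tray and within 0.25 rad of their length, either way round (horizontal distance between stamp_mid and dish_floor below 0.01 m and z of stamp_mid in the frame of dish_floor between 0.028 and 0.034 m and angle between each of stamp_mid, roll_mid, tin_mid, calculator_mid's own z axis and vertical below 0.08 rad and linear speed of each of stamp, roll, tin, calculator below 0.02 m/s and angular speed of each of stamp, roll, tin, calculator below 0.2 rad/s and horizontal distance between roll_mid and spindle_floor below 0.012 m and z of roll_mid in the frame of spindle_floor between 0.009 and 0.015 m and horizontal distance between tin_mid and short_tray_floor below 0.013 m and z of tin_mid in the frame of short_tray_floor between 0.014 and 0.02 m and angle between the x axis of tin_mid and the x axis of short_tray_floor, either way round below 0.25 rad and horizontal distance between calculator_mid and long_tray_floor below 0.013 m and z of calculator_mid in the frame of long_tray_floor between 0.0095 and 0.0155 m and angle between the x axis of calculator_mid and the x axis of long_tray_floor, either way round below 0.25 rad); the robot touches nothing.
It fails at once if one of the stacked things is tipped over (angle between any of stamp_mid, roll_mid, tin_mid, calculator_mid's own z axis and vertical above 0.7 rad).
It fails at once if the mug is shifted by more than 30 mm (distance of mug from where it was at the start of the episode above 0.03 m).
It fails at once if the mouse is shifted by more than 30 mm (distance of mouse_mid from where it was at the start of the episode above 0.03 m).
It also fails if it takes over 128 s, if anything falls off the work surface, if the arm or the gripper's body presses on something with over 40 N, if the wrist force passes 120 N, or if a joint passes its speed limit or range.

## Working session

There is one attempt and no reset: what is moved stays moved. The work goes in short steps, Python scripts to look and compute and a tool call to move; the robot and the scene stay as the last step left them, time stands still between calls to the robot, and variables do not carry over. Pictures are saved under pics/ and viewed, at most 14 in all, crops included, and the job is handed in when it is done.

Besides the shell and the picture viewer there is one more tool, called after "Request:" in YAML: its name, and indented under it one key for each argument. apply_moves: Moves the arm, as the interface text tells. Its arguments: {"type":"object","properties":{"motion":{"type":"array","items":{"type":"array"}}},"required":["motion"]}

```bash
mkdir -p pics; cat > h.py <<'E'
import numpy as np, cv2
from plant import readout, optics, workorder, models
def snap(cam,fn):
    o=readout.get_obs(); im,d=optics.grab_frame(cam); cv2.imwrite('pics/'+fn,im); return o,im,d
E
python3 - <<'E'
from h import *
print(readout.get_obs())
for c in ('top','side'):
    o,im,d=snap(c,c+'0.png'); print(c,optics.camera_model(c))
    for q in ['stamp_mid','roll_mid','tin_mid','calculator_mid','dish_floor','spindle_floor','short_tray_floor','long_tray_floor','mug','mouse_mid']:
        print(q,[(np.round(r['position'],3).tolist(),round(r['confidence'],2)) for r in models.mark_of(c,q)[:4]])
E
```

```text
{'clock': 0.0, 'joints': array([ 1.26597602e+00,  4.23823912e-01,  1.63070203e+00,  9.84521291e-06,
        1.08857951e+00, -1.90144385e-02]), 'qvel': array([ 6.45593860e-04,  1.87144203e-04,  4.77995834e-04, -2.59209607e-04,
        5.97766777e-04,  7.00258725e-05]), 'joint_efforts': array([ 1.42732515e-03, -5.44624472e+01, -2.73665321e+01,  6.42544683e-02,
        2.28116359e-02, -1.36364492e-04]), 'eef_pos': array([0.17602031, 0.59911892, 0.22190753]), 'orientation': array([ 1.42419275e-01,  9.89806132e-01, -7.45806492e-04, -1.26242863e-04]), 'contact_force': array([-0.78027793, -0.13255878,  0.32572524]), 'wrist_torque': array([-0.03887112, -0.03566891,  0.02580143]), 'grasp_force': 0.0, 'finger_gap': 0.998854137402384}
top {'vfov': 43.05372064926318, 'cx': 318.5347560889292, 'cy': 201.8425701401159, 'k1': -0.0866487083483065, 'R': array([[ 0.0104523 , -0.99961103, -0.02585625],
       [-0.99500181, -0.00782912, -0.09954951],
       [ 0.09930836,  0.02676753, -0.99469661]]), 't': array([0.05513202, 0.49892483, 1.19947862])}
stamp_mid [([0.607, -0.172, 0.113], 0.68)]
roll_mid [([0
[... 654 characters left out ...]
'R': array([[ 0.99804245, -0.06244087,  0.00352224],
       [-0.04074119, -0.69186334, -0.72087812],
       [ 0.04744917,  0.71932347, -0.6930529 ]]), 't': array([-0.51185498,  0.12017285,  0.87616774])}
stamp_mid [([0.608, -0.174, 0.116], 0.93)]
roll_mid [([0.615, -0.174, 0.07], 0.8)]
tin_mid [([0.614, -0.175, 0.041], 0.82)]
calculator_mid [([0.61, -0.172, 0.014], 0.78)]
dish_floor [([0.374, -0.094, 0.006], 0.93), ([0.453, -0.159, 0.005], 0.9), ([0.454, 0.005, 0.004], 0.85), ([0.294, -0.187, 0.003], 0.83)]
spindle_floor [([0.426, -0.28, 0.007], 0.79)]
short_tray_floor [([0.387, 0.26, 0.006], 0.61)]
long_tray_floor []
mug [([0.718, 0.0, 0.003], 0.82)]
mouse_mid [([0.563, 0.357, 0.016], 0.9)]
```

View pics/top0.png

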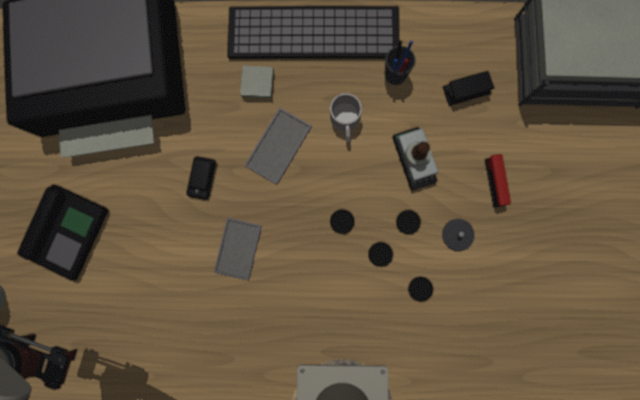

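View pics/side0.png

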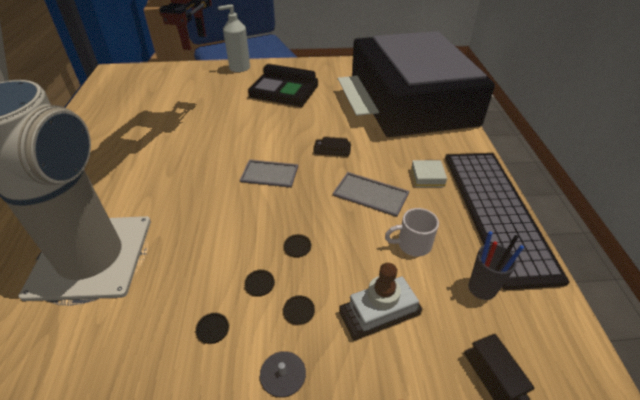

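Top: four dish look-alikes at px (342,221), (408,222), (380,254), (420,289). Image-left is the robot's left (+y), so (342,221), at world (0.453, 0.005), is the one meant. Trays: long at (279,147), short at (239,250). Stack at (416,158), spindle at (458,235), mug at (346,110), mouse at (202,178).

```bash
cat >> h.py <<'E'
def ray(cam,uv):
    m=optics.camera_model(cam); f=200/np.tan(np.radians(m['vfov']/2)); K=np.array([[f,0,m['cx']],[0,f,m['cy']],[0,0,1]])
    p=cv2.undistortPoints(np.float64(uv).reshape(-1,1,2),K,np.array([m['k1'],0,0,0,0]))[:,0]
    return np.c_[p,np.ones(len(p))],m
def toplane(cam,uv,z,o=None):
    d,m=ray(cam,uv)
    if cam=='wrist':
        from scipy.spatial.transform import Rotation as Ro
        T=np.eye(4);T[:3,:3]=Ro.from_quat(o['orientation']).as_matrix();T[:3,3]=o['eef_pos'];T=T@m['tool_from_camera']
        C=T[:3,3];D=d@T[:3,:3].T
    else: C=-m['R'].T@m['t'];D=d@m['R']
    return (C+D*((z-C[2])/D[:,2])[:,None])[:,:2]
def rect(cam,mask,z,o=None):
    v,u=np.nonzero(mask); P=toplane(cam,np.c_[u,v],z,o)
    (c,s,a)=cv2.minAreaRect(np.float32(P)*1000)
    if s[0]<s[1]: s=s[::-1];a+=90
    return np.round(c,1),np.round(s,1),round((a+90)%180-90,1)
E
python3 - <<'E'
from h import *
im=cv2.imread('pics/top0.png'); hsv=cv2.cvtColor(im,cv2.COLOR_BGR2HSV)
low=(hsv[...,1]<70).astype(np.uint8)
n,l,st,ce=cv2.connectedComponentsWithStats(low)
for i in range(1,n):
    if 150<st[i,4]<6000: print(st[i],ce[i].round(0), rect('top',l==i,0.008))
t=cv2.resize(im[190:320,310:490],None,fx=4,fy=4,interpolation=cv2.INTER_CUBIC)
s=cv2.resize(im[100:210,370:480],None,fx=4.7,fy=4.7,interpolation=cv2.INTER_CUBIC)
cv2.imwrite('pics/c1.png',t);cv2.imwrite('pics/c2.png',s)
E
```

```text
[ 240   65   34   33 1006] [257.  81.] (array([806. , 220.6]), array([83.5, 82.4]), -3.0)
[444  72  49  33 975] [468.  88.] (array([ 792.2, -314.4]), array([122.8,  57.3]), -72.1)
[ 329   93   33   50 1078] [345. 113.] (array([716.7,   1.1]), array([122.6,  81.6]), -16.2)
[ 245  108   67   76 2619] [278. 145.] (array([640.9, 163.5]), array([172.9,  96.5]), -29.7)
[ 394  128   44   62 1544] [416. 158.] (array([ 612. , -181.2]), array([143.2,  79.1]), 19.1)
[187 157  29  42 825] [201. 178.] (array([558.7, 353.9]), array([99.1, 55.9]), -10.9)
[  19  185   89   95 4199] [ 60. 233.] (array([419.4, 708.7]), array([199.4, 175.5]), -23.0)
[331 210  23  23 402] [342. 221.] (array([453.7,   2.4]), array([53.8, 53.6]), 0.5)
[397 211  23  23 397] [408. 222.] (array([ 453. , -158.6]), array([53.7, 53.2]), -21.9)
[ 214  218   48   62 2065] [237. 248.] (array([384.1, 257.6]), array([139.4,  90.1]), -12.2)
[442 219  32  32 797] [458. 234.] (array([ 423. , -279.3]), array([76.2, 75.5]), -89.7)
[369 243  23  23 398] [380. 254.] (array([374.3, -91.4]), array([53.3, 52.8]), -44.8)
[409 277  23  24 409] [420. 289.] (array([ 291.5, -187.5]), array([54.3, 53. ]), 45.3)
[   0  326   68   74 2496] [ 26. 366.] (array([ 87.9, 772. ]), array([184. , 182.4]), 1.8)
[ 296  359   95   41 3365] [342. 381.] (array([74.8, -2.4]), array([224.6,  95.3]), -89.2)
```

View pics/c1.png

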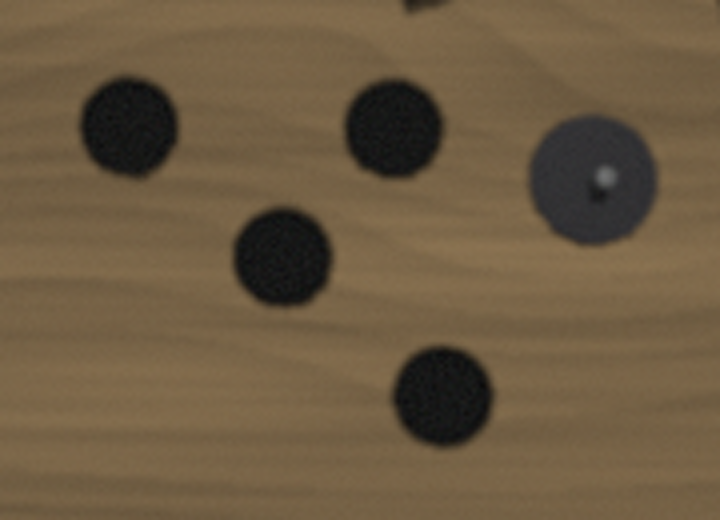

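View pics/c2.png

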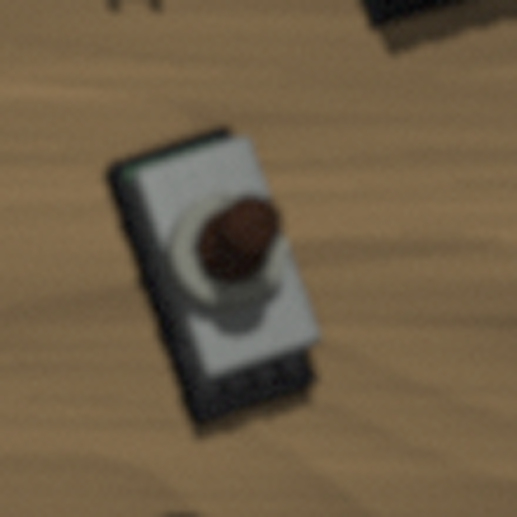

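The crop shows the four dishes at (130,127), (394,128), (283,256) and (442,396). (130,127), the leftmost, is the target, and the pin stands in the disc at about (600,178). The second crop shows the stack: knob and roll over the tin, long axis about +19°. Next, a move helper, then on to the stack.

```bash
cat >> h.py <<'E'
from scipy.spatial.transform import Rotation as Ro
def go(x,y,z,ya):
    "shift (mm) and turn (deg) in tool axes to TCP x,y,z, tool down, closing line at world angle ya deg"
    o=readout.get_obs(); R=Ro.from_quat(o['orientation']).as_matrix()
    a=np.radians(ya); Y=np.array([np.cos(a),np.sin(a),0]); Z=np.array([0,0,-1.]); T=np.c_[np.cross(Y,Z),Y,Z]
    print('shift mm',(1000*R.T@(np.array([x,y,z])-o['eef_pos'])).round(1),'turn',np.degrees(Ro.from_matrix(R.T@T).as_rotvec()).round(1),'t',round(o['clock'],2),'force',o['contact_force'].round(1),'gap',round(o['finger_gap'],3))
E
python3 -c "
from h import *
go(.53,-.16,.33,-71)
print(optics.camera_model('wrist'))"
```

```text
shift mm [-553.6 -629.1 -107.3] turn [ -0.   -0.  144.6] t 1.1 force [ 0.5  0.  -0.1] gap 1.002
{'vfov': 66.1603665593494, 'cx': 320.04351622226756, 'cy': 199.5765514767896, 'k1': -0.03931413070021928, 'tool_from_camera': array([[-4.04256680e-04, -9.56638282e-01, -2.91278276e-01,
         8.02862804e-02],
       [ 9.99999690e-01, -5.83576681e-04,  5.28756353e-04,
        -9.84371018e-04],
       [-6.75811779e-04, -2.91277972e-01,  9.56638221e-01,
        -1.62538979e-01],
       [ 0.00000000e+00,  0.00000000e+00,  0.00000000e+00,
         1.00000000e+00]])}
```

Request:
apply_moves:
  motion:
    - [1, [-100, -114, -107], [0, 0, 30]]

```text
clock: 1.23
eef_pos: [0.1966, 0.5532, 0.256]
orientation: [0.235, 0.972, -0.002, -0.0]
contact_force: [0.5, -0.6, -0.1]
finger_gap: 1.001
grasp_force: 0.0
```

I wrote millimetres where metres belong. The row limit kept that to one small step, and the arm is safe. From here I use metres.

```bash
sed -i "s/'shift mm',(1000\*R.T@(np.array(\[x,y,z\])-o\['eef_pos'\])).round(1)/'shift m',(R.T@(np.array([x,y,z])-o['eef_pos'])).round(4)/" h.py; python3 -c "
from h import *
go(.64,-.165,.33,-71)"
```

```text
shift m [-0.7227 -0.4364 -0.0716] turn [-1.000e-01  3.000e-01  1.338e+02] t 1.23 force [ 0.5 -0.6 -0.1] gap 1.001
```

Request:
apply_moves:
  motion:
    - [1, [0, 0, -0.07], [0, 0, 0]]
    - [1, [0, 0, -0.07], [0, 0, 0]]

```text
clock: 1.48
eef_pos: [0.1988, 0.5551, 0.3338]
orientation: [0.235, 0.972, 0.004, 0.001]
contact_force: [-0.1, 0.3, -0.4]
finger_gap: 1.003
grasp_force: 0.0
```

```bash
python3 -c "
from h import *
go(.64,-.165,.33,-71)"
```

```text
shift m [-7.213e-01 -4.394e-01 -7.000e-04] turn [  0.2  -0.6 133.8] t 1.48 force [-0.1  0.3 -0.4] gap 1.003
```

Request:
apply_moves:
  motion:
    - [1, [-0.722, -0.439, 0], [0, 0, 134]]
    - [1, [-0.722, -0.439, 0], [0, 0, 134]]
    - [1, [-0.722, -0.439, 0], [0, 0, 134]]
    - [1, [-0.722, -0.439, 0], [0, 0, 134]]
    - [1, [-0.722, -0.439, 0], [0, 0, 134]]
    - [1, [-0.722, -0.439, 0], [0, 0, 134]]
    - [1, [-0.722, -0.439, 0], [0, 0, 134]]
    - [1, [-0.722, -0.439, 0], [0, 0, 134]]
    - [1, [-0.722, -0.439, 0], [0, 0, 134]]
    - [1, [-0.722, -0.439, 0], [0, 0, 134]]
    - [1, [-0.722, -0.439, 0], [0, 0, 134]]
    - [1, [-0.722, -0.439, 0], [0, 0, 134]]

```text
clock: 2.98
eef_pos: [0.5912, -0.0874, 0.3279]
orientation: [0.979, 0.205, -0.0, -0.0]
contact_force: [1.0, 0.1, 0.4]
finger_gap: 0.999
grasp_force: 0.0
```

```bash
python3 -c "
from h import *
go(.64,-.165,.33,-71)"
```

```text
shift m [ 0.0137  0.0907 -0.0021] turn [-0.   0.   4.6] t 2.98 force [1.  0.1 0.4] gap 0.999
```

Request:
apply_moves:
  motion:
    - [1, [0.014, 0.091, 0], [0, 0, 4.6]]
    - [1, [0.014, 0.091, 0], [0, 0, 4.6]]
    - [1, [0.014, 0.091, 0], [0, 0, 4.6]]
    - [1, [0.014, 0.091, 0], [0, 0, 4.6]]

```text
clock: 3.48
eef_pos: [0.6395, -0.1622, 0.3279]
orientation: [0.986, 0.168, -0.001, -0.0]
contact_force: [-0.7, 0.9, 0.3]
finger_gap: 1.001
grasp_force: 0.0
```

```bash
python3 - <<'E'
from h import *
o,im,d=snap('wrist','w1.png'); print(o['eef_pos'],o['orientation'])
np.savez('w1.npz',d=d,p=o['eef_pos'],q=o['orientation'])
for q in ['stamp_mid','roll_mid','tin_mid','calculator_mid']:
    print(q,[(np.round(r['position'],3).tolist(),round(r['confidence'],2)) for r in models.mark_of('wrist',q)[:3]])
E
```

```text
[ 0.63953965 -0.16215601  0.32792965] [ 9.85713623e-01  1.68427928e-01 -6.64184278e-04 -4.96131882e-04]
stamp_mid [([0.615, -0.173, 0.117], 0.61)]
roll_mid [([0.613, -0.169, 0.071], 0.6), ([0.615, -0.173, 0.045], 0.36)]
tin_mid [([0.614, -0.175, 0.042], 0.66)]
calculator_mid []
```

View pics/w1.png

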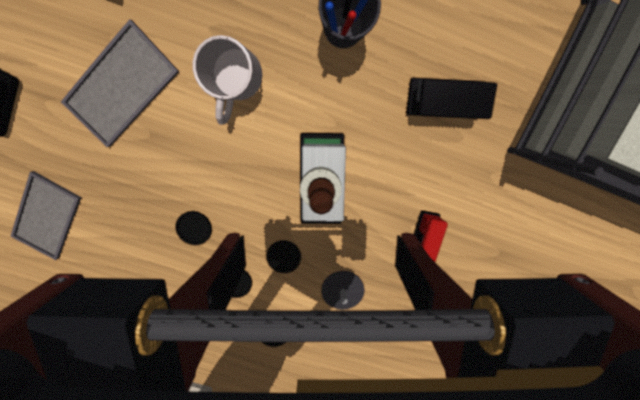

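The wrist view shows the stack upright in the image: knob about (321,188), roll about (321,190), tin spanning (302,145)–(345,222). The mug is at (225,68), the trays at (120,85) and (47,214), and the spindle at (343,290). I'll measure these with depth and masks.

```bash
cat >> h.py <<'E'
def cloud(cam,d,o):
    v,u=np.mgrid[0:400,0:640]; r,m=ray(cam,np.c_[u.ravel(),v.ravel()]); P=r*d.ravel()[:,None]
    if cam=='wrist':
        P=P@m['tool_from_camera'][:3,:3].T+m['tool_from_camera'][:3,3]
        P=P@Ro.from_quat(o['orientation']).as_matrix().T+o['eef_pos']
    else: P=(P-m['t'])@m['R']
    P[d.ravel()==0]=9
    return P.reshape(400,640,3)
def mr(P):
    (c,s,a)=cv2.minAreaRect(np.float32(P[:,:2])*1000)
    if s[0]<s[1]: s=s[::-1];a+=90
    return np.round(c,1),np.round(s,1),round((a+90)%180-90,1),len(P)
E
python3 - <<'E'
from h import *
f=np.load('w1.npz'); o=dict(eef_pos=f['p'],orientation=f['q']); P=cloud('wrist',f['d'],o)
im=cv2.imread('pics/w1.png'); hsv=cv2.cvtColor(im,cv2.COLOR_BGR2HSV)
near=np.hypot(P[...,0]-.613,P[...,1]+.174)<.1
for n,a,b in [('knob',.141,.152),('roll',.079,.089),('tin',.054,.065),('calc',.02,.031)]:
    m=near&(P[...,2]>a)&(P[...,2]<b); Q=P[m]; print(n,mr(Q),Q.mean(0).round(4))
low=((hsv[...,1]<70)).astype(np.uint8)
n,l,st,ce=cv2.connectedComponentsWithStats(low)
for i in range(1,n):
    if 300<st[i,4]<16000 and ce[i][1]<310: print(ce[i].round(0), rect('wrist',l==i,0.008,o), np.median(P[l==i][:,2]).round(4))
E
```

```text
knob (array([ 611.5, -174.1]), array([29.1, 27.4]), 19.9, 442) [ 0.6124 -0.1738  0.1444]
roll (array([ 614.6, -171.7]), array([56.7, 50.2]), -68.3, 605) [ 0.6197 -0.1696  0.0834]
tin (array([ 613.5, -177. ]), array([111. ,  62.1]), 19.1, 1723) [ 0.6243 -0.1761  0.0593]
calc (array([ 610.7, -174.3]), array([145. ,  66.7]), 18.4, 776) [ 0.6367 -0.1583  0.0252]
[350.  22.] (array([ 834.4, -137.2]), array([85. , 60.7]), -70.4) 0.058
[119.  84.] (array([642.6, 163. ]), array([171.6,  95.9]), -29.8) 0.0041
[226.  72.] (array([709.1,  16.3]), array([107.8, 100.8]), -28.9) 0.0311
[451.  98.] (array([ 791.5, -318. ]), array([129.1,  52. ]), -72.7) 0.0521
[323. 177.] (array([ 608. , -176.8]), array([145.7,  72.6]), 19.7) 0.0596
[ 44. 215.] (array([386.1, 257.1]), array([141.3,  90.9]), -12.4) 0.0044
[194. 228.] (array([456.1,   2.6]), array([57.5, 55.4]), -51.3) 0.0041
[343. 290.] (array([ 427.2, -279.7]), array([76.8, 75.1]), -19.8) 0.0067
```

```bash
python3 -c "
from h import *
go(.612,-.174,.114,-71)"
```

```text
shift m [-0.0304  0.002   0.2151] turn [ 0.  -0.   0.4] t 3.73 force [ 0.4 -0.3 -0.3] gap 1.0
```

Request:
apply_moves:
  motion:
    - [1, [-0.03, 0.002, 0.04], [0, 0, 0]]
    - [1, [-0.03, 0.002, 0.09], [0, 0, 0]]
    - [1, [-0.03, 0.002, 0.14], [0, 0, 0]]
    - [1, [-0.03, 0.002, 0.18], [0, 0, 0]]
    - [1, [-0.03, 0.002, 0.205], [0, 0, 0]]
    - [1, [-0.03, 0.002, 0.215], [0, 0, 0]]
    - [1, [-0.03, 0.002, 0.215], [0, 0, 0]]
    - [1, [-0.03, 0.002, 0.215], [0, 0, 0]]

```text
clock: 4.72
eef_pos: [0.6135, -0.1751, 0.1151]
orientation: [0.986, 0.168, 0.001, 0.001]
contact_force: [-0.2, -0.3, 1.1]
finger_gap: 0.999
grasp_force: 0.0
```

```bash
python3 -c "
from h import *
go(.612,-.174,.114,-71)"
```

```text
shift m [-0.0011 -0.0015  0.0011] turn [ 0.1 -0.1  0.4] t 4.72 force [-0.2 -0.3  1.1] gap 0.999
```

Request:
apply_moves:
  motion:
    - [1, [-0.001, -0.0015, 0.001], [0, 0, 0]]
    - [0, [-0.001, -0.0015, 0.001], [0, 0, 0]]
    - [0, [-0.001, -0.0015, 0.001], [0, 0, 0]]
    - [0, [-0.001, -0.0015, 0.001], [0, 0, 0]]
    - [0, [-0.001, -0.0015, 0.001], [0, 0, 0]]
    - [0, [-0.001, -0.0015, 0.001], [0, 0, 0]]
    - [0, [-0.001, -0.0015, 0.001], [0, 0, 0]]

```text
clock: 5.6
eef_pos: [0.6111, -0.1738, 0.1127]
orientation: [0.986, 0.168, -0.0, -0.0]
contact_force: [0.5, -0.1, 0.1]
finger_gap: 0.354
grasp_force: 0.2
```

```bash
python3 -c "
from h import *
go(.455,.003,.17,-71);print(readout.get_obs()['grasp_force'])"
```

```text
shift m [-0.0886 -0.2186 -0.0573] turn [-0.   0.   0.4] t 5.6 force [ 0.5 -0.1  0.1] gap 0.354
0.191211638493769
```

Request:
apply_moves:
  motion:
    - [0, [0, 0, 0], [0, 0, 0]]
    - [0, [0, 0, 0], [0, 0, 0]]
    - [0, [0, 0, 0], [0, 0, 0]]
    - [0, [0, 0, -0.01], [0, 0, 0]]
    - [0, [0, 0, -0.03], [0, 0, 0]]
    - [0, [0, 0, -0.06], [0, 0, 0]]
    - [0, [-0.015, -0.038, -0.06], [0, 0, 0]]
    - [0, [-0.033, -0.082, -0.06], [0, 0, 0]]
    - [0, [-0.052, -0.128, -0.06], [0, 0, 0]]
    - [0, [-0.07, -0.173, -0.06], [0, 0, 0]]
    - [0, [-0.082, -0.203, -0.06], [0, 0, 0]]
    - [0, [-0.089, -0.219, -0.06], [0, 0, 0]]

```text
clock: 7.1
eef_pos: [0.4542, 0.0042, 0.174]
orientation: [0.986, 0.169, 0.001, 0.0]
contact_force: [-0.7, -0.4, -0.3]
finger_gap: 0.331
grasp_force: 30.0
```

```bash
python3 -c "
from h import *
go(.455,.003,.034,-71);print(readout.get_obs()['grasp_force'])
snap('side','s1.png')
for q in ['stamp_mid','dish_floor']:
    print(q,[(np.round(r['position'],3).tolist(),round(r['confidence'],2)) for r in models.mark_of('side',q)[:4]])
"
```

```text
shift m [1.0e-04 1.3e-03 1.4e-01] turn [ 0.  -0.1  0.4] t 7.1 force [-0.7 -0.4 -0.3] gap 0.331
29.999850700842217
stamp_mid [([0.452, 0.003, 0.176], 0.58)]
dish_floor [([0.371, -0.091, 0.002], 0.95), ([0.295, -0.186, 0.003], 0.91), ([0.452, -0.16, 0.002], 0.89), ([0.454, 0.005, 0.003], 0.73)]
```

Request:
apply_moves:
  motion:
    - [0, [0, 0, 0.04], [0, 0, 0]]
    - [0, [0, 0, 0.08], [0, 0, 0]]
    - [0, [0, 0, 0.11], [0, 0, 0]]
    - [0, [0, 0, 0.125], [0, 0, 0]]
    - [0, [0, 0, 0.135], [0, 0, 0]]
    - [0, [0, 0, 0.139], [0, 0, 0]]
    - [0, [0, 0, 0.139], [0, 0, 0]]
    - [0, [0, 0, 0.139], [0, 0, 0]]

```text
clock: 8.25
eef_pos: [0.4551, 0.0033, 0.0344]
orientation: [0.986, 0.168, 0.001, 0.0]
contact_force: [0.3, 0.5, -0.6]
finger_gap: 0.333
grasp_force: 30.0
```

Request:
apply_moves:
  motion:
    - [0, [0, 0, 0.001], [0, 0, 0]]
    - [0, [0, 0, 0.002], [0, 0, 0]]
    - [0, [0, 0, 0.003], [0, 0, 0]]
    - [0, [0, 0, 0.003], [0, 0, 0]]

```text
clock: 8.75
eef_pos: [0.4552, 0.0035, 0.0323]
orientation: [0.986, 0.168, 0.001, 0.0]
contact_force: [-5.3, 3.0, 24.0]
finger_gap: 0.328
grasp_force: 30.0
```

Contact, so I release and rise.

Request:
apply_moves:
  motion:
    - [0, [0, 0, -0.001], [0, 0, 0]]
    - [0.5, [0, 0, -0.001], [0, 0, 0]]
    - [0.6, [0, 0, -0.001], [0, 0, 0]]
    - [0.6, [0, 0, -0.001], [0, 0, 0]]
    - [0.6, [0, 0, -0.001], [0, 0, 0]]
    - [0.6, [0, 0, -0.02], [0, 0, 0]]
    - [0.8, [0, 0, -0.07], [0, 0, 0]]
    - [1, [0, 0, -0.13], [0, 0, 0]]
    - [1, [0, 0, -0.16], [0, 0, 0]]

```text
clock: 9.88
eef_pos: [0.4556, 0.0032, 0.1936]
orientation: [0.986, 0.168, 0.002, 0.0]
contact_force: [0.5, -0.2, -0.9]
finger_gap: 0.9
grasp_force: 0.0
```

```bash
python3 - <<'E'
from h import *
go(.613,-.173,.19,-71)
o,im,d=snap('side','s2.png')
for q in ['stamp_mid','roll_mid','tin_mid']:
    print(q,[(np.round(r['position'],3).tolist(),round(r['confidence'],2)) for r in models.mark_of('side',q)[:4]])
P=cloud('side',d,o)
for n,c,a,b in [('knob',(.455,.003),.045,.075),('roll',(.613,-.174),.079,.089),('tin',(.613,-.174),.055,.064)]:
    Q=P[(np.hypot(P[...,0]-c[0],P[...,1]-c[1])<.1)&(P[...,2]>a)&(P[...,2]<b)]; print(n,mr(Q),Q.mean(0),Q.max(0))
E
```

```text
shift m [0.0901 0.2185 0.0042] turn [ 0.1 -0.2  0.4] t 9.88 force [ 0.5 -0.2 -0.9] gap 0.9
stamp_mid [([0.456, -0.0, 0.037], 0.8)]
roll_mid [([0.612, -0.17, 0.071], 0.64)]
tin_mid [([0.612, -0.176, 0.041], 0.66)]
knob (array([456.8,   2.8]), array([29.2, 27.2]), 8.9, 177) [ 0.45644879 -0.00063278  0.0594047 ] [0.47116733 0.01763059 0.06730969]
roll (array([ 612.8, -172.3]), array([57. , 55.8]), 82.5, 527) [ 0.61241105 -0.17329112  0.08183297] [ 0.64074316 -0.14330883  0.08474909]
tin (array([ 614.3, -175.8]), array([112.5,  63.1]), 18.6, 1173) [ 0.61103312 -0.18244006  0.05795346] [ 0.6749455  -0.12956756  0.0639689 ]
```

Request:
apply_moves:
  motion:
    - [1, [0.02, 0.048, 0], [0, 0, 0]]
    - [1, [0.042, 0.102, 0], [0, 0, 0]]
    - [1, [0.064, 0.156, 0], [0, 0, 0]]
    - [1, [0.082, 0.2, 0], [0, 0, 0]]
    - [1, [0.09, 0.218, 0], [0, 0, 0]]
    - [1, [0.09, 0.218, 0.03], [0, 0, 0]]
    - [1, [0.09, 0.218, 0.07], [0, 0, 0]]
    - [1, [0.09, 0.218, 0.1], [0, 0, 0]]
    - [1, [0.09, 0.218, 0.12], [0, 0, 0]]
    - [1, [0.09, 0.218, 0.127], [0, 0, 0]]
    - [1, [0.09, 0.218, 0.127], [0, 0, 0]]

```text
clock: 11.45
eef_pos: [0.6117, -0.1725, 0.0634]
orientation: [0.986, 0.168, -0.0, -0.0]
contact_force: [0.3, 0.7, 0.2]
finger_gap: 1.0
grasp_force: 0.0
```

```bash
python3 -c "
from h import *
go(.613,-.1725,.064,-71)"
```

```text
shift m [ 0.0012  0.0004 -0.0006] turn [-0.   0.   0.4] t 11.45 force [0.3 0.7 0.2] gap 1.0
```

Request:
apply_moves:
  motion:
    - [0, [0.001, 0, 0], [0, 0, 0]]
    - [0, [0.001, 0, 0], [0, 0, 0]]
    - [0, [0.001, 0, 0], [0, 0, 0]]
    - [0, [0.001, 0, 0], [0, 0, 0]]
    - [0, [0.001, 0, 0], [0, 0, 0]]
    - [0, [0.001, 0, 0], [0, 0, 0]]
    - [0, [0.001, 0, 0], [0, 0, 0]]

```text
clock: 12.32
eef_pos: [0.6129, -0.1723, 0.0643]
orientation: [0.986, 0.168, 0.0, 0.0]
contact_force: [-0.6, 0.6, 5.9]
finger_gap: 0.65
grasp_force: 30.0
```

```bash
python3 -c "
from h import *
o,im,d=snap('side','s3.png');P=cloud('side',d,o)
go(.426,-.28,.12,-71)
Q=P[(np.hypot(P[...,0]-.425,P[...,1]+.28)<.025)&(P[...,2]>.015)&(P[...,2]<.05)];print('pin',mr(Q),Q.max(0))
print(readout.get_obs()['grasp_force'])
snap('top','t3.png');print(models.mark_of('top','spindle_floor')[:2],models.mark_of('side','spindle_floor')[:2])
"
```

```text
shift m [-0.2121  0.0397 -0.0558] turn [ 0.  -0.   0.4] t 12.38 force [-0.9  0.4  5.7] gap 0.65
pin (array([ 425.8, -280.7]), array([10.8, 10.8]), 51.7, 67) [ 0.43079708 -0.27378039  0.03663323]
30.00089923851192
[] [{'position': [0.4269, -0.2819, 0.0051], 'confidence': 0.86}]
```

Request:
apply_moves:
  motion:
    - [0, [0, 0, -0.01], [0, 0, 0]]
    - [0, [0, 0, -0.03], [0, 0, 0]]
    - [0, [0, 0, -0.056], [0, 0, 0]]
    - [0, [-0.03, 0.006, -0.056], [0, 0, 0]]
    - [0, [-0.07, 0.013, -0.056], [0, 0, 0]]
    - [0, [-0.115, 0.022, -0.056], [0, 0, 0]]
    - [0, [-0.16, 0.03, -0.056], [0, 0, 0]]
    - [0, [-0.195, 0.037, -0.056], [0, 0, 0]]
    - [0, [-0.212, 0.04, -0.056], [0, 0, 0]]
    - [0, [-0.212, 0.04, -0.056], [0, 0, 0]]
    - [0, [-0.212, 0.04, -0.056], [0, 0, 0]]

```text
clock: 13.9
eef_pos: [0.4272, -0.2802, 0.1201]
orientation: [0.986, 0.168, 0.001, 0.0]
contact_force: [0.0, 1.1, -0.1]
finger_gap: 0.647
grasp_force: 30.0
```

```bash
python3 -c "
from h import *
go(.426,-.2805,.01,-71)
o,im,d=snap('side','s4.png');P=cloud('side',d,o)
Q=P[(np.hypot(P[...,0]-.425,P[...,1]+.28)<.05)&(P[...,2]>.135)&(P[...,2]<.15)];print(mr(Q),Q.max(0))
print(readout.get_obs()['grasp_force'],models.mark_of('side','roll_mid')[:2])
cv2.imwrite('pics/s4c.png',cv2.resize(im[200:400,180:400],None,fx=2.5,fy=2.5))
"
```

```text
shift m [-0.0013 -0.0002  0.1101] turn [ 0.1 -0.1  0.4] t 13.9 force [ 0.   1.1 -0.1] gap 0.647
(array([ 424.3, -255. ]), array([24.4, 12.1]), 20.5, 113) [ 0.43736826 -0.24715908  0.14612985]
29.999837893992662 []
```

View pics/s4c.png

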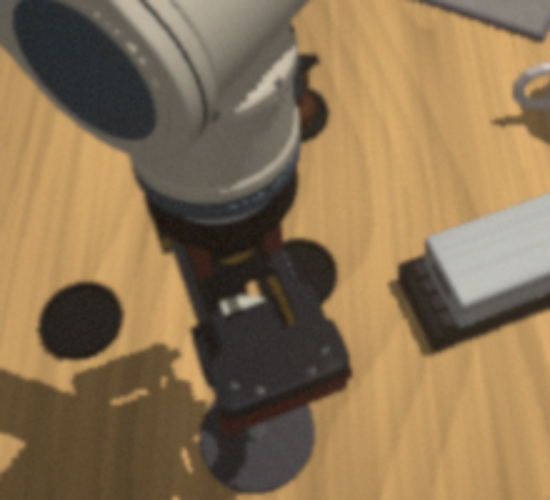

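The roll is held between the fingers, at about (240,305) in the crop, above the disc. Lowering.

Request:
apply_moves:
  motion:
    - [0, [-0.001, 0, 0.03], [0, 0, 0]]
    - [0, [-0.001, 0, 0.06], [0, 0, 0]]
    - [0, [-0.001, 0, 0.075], [0, 0, 0]]
    - [0, [-0.001, 0, 0.09], [0, 0, 0]]
    - [0, [-0.001, 0, 0.1], [0, 0, 0]]
    - [0, [-0.001, 0, 0.106], [0, 0, 0]]
    - [0, [-0.001, 0, 0.108], [0, 0, 0]]
    - [0, [-0.001, 0, 0.108], [0, 0, 0]]

```text
clock: 15.0
eef_pos: [0.4252, -0.2808, 0.0119]
orientation: [0.986, 0.168, 0.0, 0.0]
contact_force: [0.3, -0.0, -0.9]
finger_gap: 0.649
grasp_force: 30.0
```

Request:
apply_moves:
  motion:
    - [0, [0, 0, 0.001], [0, 0, 0]]
    - [0, [0, 0, 0.002], [0, 0, 0]]
    - [0, [0, 0, 0.002], [0, 0, 0]]

```text
clock: 15.38
eef_pos: [0.4253, -0.2809, 0.0112]
orientation: [0.986, 0.168, 0.0, 0.0]
contact_force: [-3.2, 2.1, 15.5]
finger_gap: 0.652
grasp_force: 30.0
```

Request:
apply_moves:
  motion:
    - [0, [0, 0, 0.001], [0, 0, 0]]
    - [1, [0, 0, 0.001], [0, 0, 0]]
    - [1, [0, 0, 0.001], [0, 0, 0]]
    - [1, [0, 0, 0], [0, 0, 0]]
    - [1, [0, 0, 0], [0, 0, 0]]
    - [1, [0, 0, -0.03], [0, 0, 0]]
    - [1, [0, 0, -0.08], [0, 0, 0]]
    - [1, [0, 0, -0.14], [0, 0, 0]]
    - [1, [0, 0, -0.2], [0, 0, 0]]
    - [1, [0, 0, -0.2], [0, 0, 0]]

```text
clock: 16.62
eef_pos: [0.4274, -0.2823, 0.2142]
orientation: [0.986, 0.168, 0.003, 0.003]
contact_force: [0.2, -0.7, -0.4]
finger_gap: 1.005
grasp_force: 0.0
```

```bash
python3 - <<'E'
from h import *
go(.6135,-.176,.19,-71)
o,im,d=snap('side','s5.png');P=cloud('side',d,o)
print([models.mark_of('side',q)[:1] for q in('roll_mid','tin_mid')])
for n,c,a,b in [('roll',(.425,-.28),.026,.034),('tin',(.613,-.174),.054,.064)]:
    Q=P[(np.hypot(P[...,0]-c[0],P[...,1]-c[1])<(.07 if n=='tin' else .04))&(P[...,2]>a)&(P[...,2]<b)]; print(n,mr(Q),Q.mean(0),Q.max(0))
E
```

```text
shift m [ 0.2107 -0.0388  0.0251] turn [ 0.4 -0.3  0.4] t 16.62 force [ 0.2 -0.7 -0.4] gap 1.005
[[{'position': [0.4263, -0.2824, 0.0216], 'confidence': 0.6}], [{'position': [0.6082, -0.1749, 0.0418], 'confidence': 0.86}]]
roll (array([ 425.2, -280.8]), array([56.2, 55.4]), -41.7, 668) [ 0.42526404 -0.28139555  0.02878384] [ 0.45231271 -0.25166911  0.03399536]
tin (array([ 614.5, -175.9]), array([112.9,  63. ]), 19.2, 1825) [ 0.61308154 -0.17804569  0.05771667] [ 0.67487793 -0.13030582  0.06186765]
```

Request:
apply_moves:
  motion:
    - [1, [0.03, -0.005, 0], [0, 0, 0]]
    - [1, [0.08, -0.015, 0], [0, 0, 0]]
    - [1, [0.13, -0.024, 0], [0, 0, 0]]
    - [1, [0.175, -0.032, 0], [0, 0, 0]]
    - [1, [0.205, -0.037, 0.01], [0, 0, 0]]
    - [1, [0.211, -0.039, 0.05], [0, 0, 0]]
    - [1, [0.211, -0.039, 0.09], [0, 0, 0]]
    - [1, [0.211, -0.039, 0.13], [0, 0, 0]]
    - [1, [0.211, -0.039, 0.16], [0, 0, 0]]
    - [1, [0.211, -0.039, 0.175], [0, 0, 0]]
    - [1, [0.211, -0.039, 0.179], [0, 0, 0]]
    - [1, [0.211, -0.039, 0.179], [0, 0, 0]]

```text
clock: 18.27
eef_pos: [0.6114, -0.1739, 0.0309]
orientation: [0.986, 0.168, 0.0, 0.0]
contact_force: [0.1, 0.0, 0.2]
finger_gap: 0.997
grasp_force: 0.0
```

```bash
python3 -c "
from h import *
go(.6145,-.176,.036,-70.9)"
```

```text
shift m [ 0.0023  0.003  -0.0051] turn [ 0.  -0.   0.3] t 18.27 force [0.1 0.  0.2] gap 0.997
```

Request:
apply_moves:
  motion:
    - [1, [0.002, 0.003, -0.005], [0, 0, 0]]
    - [1, [0.002, 0.003, -0.005], [0, 0, 0]]
    - [0, [0.002, 0.003, -0.005], [0, 0, 0]]
    - [0, [0.002, 0.003, -0.005], [0, 0, 0]]
    - [0, [0.002, 0.003, -0.005], [0, 0, 0]]
    - [0, [0.002, 0.003, -0.005], [0, 0, 0]]
    - [0, [0.002, 0.003, -0.005], [0, 0, 0]]
    - [0, [0.002, 0.003, -0.015], [0, 0, 0]]
    - [0, [0.002, 0.003, -0.035], [0, 0, 0]]
    - [0, [0.002, 0.003, -0.075], [0, 0, 0]]
    - [0, [0.002, 0.003, -0.105], [0, 0, 0]]
    - [0, [0.002, 0.003, -0.105], [0, 0, 0]]

```text
clock: 19.77
eef_pos: [0.6161, -0.1766, 0.1394]
orientation: [0.986, 0.168, 0.003, 0.001]
contact_force: [1.0, 0.3, -2.7]
finger_gap: 0.701
grasp_force: 30.0
```

```bash
python3 -c "
from h import *
go(.3855,.2575,.14,77.7)
o,im,d=snap('side','s6.png');print([models.mark_of('side',q)[:1] for q in('calculator_mid','tin_mid')])"
```

```text
shift m [-0.0736 -0.486  -0.0029] turn [   0.5    0.2 -148.3] t 19.77 force [ 1.   0.3 -2.7] gap 0.701
[[{'position': [0.6112, -0.1714, 0.0128], 'confidence': 0.95}], [{'position': [0.6123, -0.1777, 0.1448], 'confidence': 0.83}]]
```

Request:
apply_moves:
  motion:
    - [0, [-0.002, -0.015, 0], [0, 0, -5]]
    - [0, [-0.006, -0.045, 0], [0, 0, -14]]
    - [0, [-0.012, -0.085, 0], [0, 0, -24]]
    - [0, [-0.019, -0.125, 0], [0, 0, -34]]
    - [0, [-0.026, -0.17, 0], [0, 0, -44]]
    - [0, [-0.032, -0.21, 0], [0, 0, -54]]
    - [0, [-0.039, -0.255, 0], [0, 0, -64]]
    - [0, [-0.045, -0.3, 0], [0, 0, -74]]
    - [0, [-0.052, -0.345, 0], [0, 0, -84]]
    - [0, [-0.058, -0.385, 0], [0, 0, -94]]
    - [0, [-0.063, -0.42, 0], [0, 0, -104]]
    - [0, [-0.067, -0.445, 0], [0, 0, -112]]

```text
clock: 21.42
eef_pos: [0.4015, 0.2224, 0.1345]
orientation: [0.409, 0.913, -0.001, -0.001]
contact_force: [0.6, -0.8, -2.8]
finger_gap: 0.706
grasp_force: 30.0
```

```bash
python3 -c "
from h import *
go(.3855,.2575,.14,77.7)"
```

```text
shift m [ 0.0369  0.0114 -0.0055] turn [ -0.1  -0.1 -36. ] t 21.43 force [ 0.6 -0.8 -2.8] gap 0.706
```

Request:
apply_moves:
  motion:
    - [0, [0.013, 0.004, 0], [0, 0, -9]]
    - [0, [0.025, 0.008, 0], [0, 0, -19]]
    - [0, [0.034, 0.01, 0], [0, 0, -28]]
    - [0, [0.037, 0.0115, 0], [0, 0, -34]]
    - [0, [0.037, 0.0115, 0], [0, 0, -36]]
    - [0, [0.037, 0.0115, 0], [0, 0, -36]]
    - [0, [0.037, 0.0115, 0], [0, 0, -36]]

```text
clock: 22.3
eef_pos: [0.3873, 0.2567, 0.1354]
orientation: [0.111, 0.994, -0.0, -0.0]
contact_force: [-0.1, 0.4, -2.0]
finger_gap: 0.703
grasp_force: 30.0
```

```bash
python3 - <<'E'
from h import *
go(.3855,.2575,.014,77.7)
for cam in('top','side'):
    o,im,d=snap(cam,cam+'7.png');P=cloud(cam,d,o); print(cam,[models.mark_of(cam,q)[:1] for q in('short_tray_floor','tin_mid')])
    Q=P[(np.hypot(P[...,0]-.3855,P[...,1]-.2575)<.1)&(P[...,2]>.154)&(P[...,2]<.165)]; 
    if len(Q)>5: print(mr(Q),Q.max(0))
E
```

```text
shift m [0.0019 0.0005 0.1214] turn [-0.  -0.  -0.4] t 22.3 force [-0.1  0.4 -2. ] gap 0.703
top [[], []]
(array([389., 251.]), array([107. ,  53.8]), -12.3, 228) [0.44643096 0.28866881 0.1643335 ]
side [[{'position': [0.3853, 0.2588, 0.0043], 'confidence': 0.66}], [{'position': [0.3861, 0.2562, 0.1423], 'confidence': 0.96}]]
(array([388.5, 253.2]), array([112.3,  73.6]), -11.0, 509) [0.44759847 0.2876937  0.164508  ]
```

Request:
apply_moves:
  motion:
    - [0, [0.002, 0.0005, 0.03], [0, 0, 0]]
    - [0, [0.002, 0.0005, 0.06], [0, 0, 0]]
    - [0, [0.002, 0.0005, 0.085], [0, 0, 0]]
    - [0, [0.002, 0.0005, 0.105], [0, 0, 0]]
    - [0, [0.002, 0.0005, 0.115], [0, 0, 0]]
    - [0, [0.002, 0.0005, 0.119], [0, 0, 0]]
    - [0, [0.002, 0.0005, 0.119], [0, 0, 0]]
    - [0, [0.002, 0.0005, 0.119], [0, 0, 0]]

```text
clock: 23.6
eef_pos: [0.386, 0.2582, 0.0173]
orientation: [0.11, 0.994, 0.0, 0.0]
contact_force: [0.7, -0.2, -1.6]
finger_gap: 0.702
grasp_force: 30.0
```

Request:
apply_moves:
  motion:
    - [0, [0, 0, 0.001], [0, 0, 0]]
    - [0, [0, 0, 0.002], [0, 0, 0]]
    - [0, [0, 0, 0.003], [0, 0, 0]]
    - [0, [0, 0, 0.003], [0, 0, 0]]

```text
clock: 24.1
eef_pos: [0.3856, 0.2579, 0.0137]
orientation: [0.11, 0.994, -0.0, 0.0]
contact_force: [0.2, 0.2, -2.3]
finger_gap: 0.706
grasp_force: 30.0
```

Request:
apply_moves:
  motion:
    - [0, [0, 0, 0.001], [0, 0, 0]]
    - [0, [0, 0, 0.0015], [0, 0, 0]]
    - [0, [0, 0, 0.0015], [0, 0, 0]]

```text
clock: 24.48
eef_pos: [0.3856, 0.2579, 0.0136]
orientation: [0.11, 0.994, 0.0, 0.0]
contact_force: [-4.2, -2.3, 22.6]
finger_gap: 0.703
grasp_force: 30.0
```

Contact. Release, rise, then check.

Request:
apply_moves:
  motion:
    - [0, [0, 0, 0], [0, 0, 0]]
    - [1, [0, 0, 0], [0, 0, 0]]
    - [1, [0, 0, 0], [0, 0, 0]]
    - [1, [0, 0, 0], [0, 0, 0]]
    - [1, [0, 0, 0], [0, 0, 0]]
    - [1, [0, 0, -0.02], [0, 0, 0]]
    - [1, [0, 0, -0.07], [0, 0, 0]]
    - [1, [0, 0, -0.13], [0, 0, 0]]
    - [1, [0, 0, -0.17], [0, 0, 0]]
    - [1, [0, 0, -0.17], [0, 0, 0]]

```text
clock: 25.72
eef_pos: [0.3873, 0.259, 0.1851]
orientation: [0.11, 0.994, 0.002, 0.003]
contact_force: [-0.2, 0.5, -1.1]
finger_gap: 0.998
grasp_force: 0.0
```

```bash
python3 - <<'E'
from h import *
go(.611,-.174,.19,-71.4)
o,im,d=snap('side','s8.png');P=cloud('side',d,o)
print([models.mark_of('side',q)[:1] for q in('tin_mid','calculator_mid')])
for n,c,a,b in [('tin',(.3855,.2575),.031,.042),('calc',(.611,-.174),.019,.032)]:
    Q=P[(np.hypot(P[...,0]-c[0],P[...,1]-c[1])<.1)&(P[...,2]>a)&(P[...,2]<b)]; print(n,mr(Q),Q.mean(0),Q.max(0))
E
```

```text
shift m [-0.313  -0.3736 -0.0052] turn [  0.4  -0.2 148.8] t 25.73 force [-0.2  0.5 -1.1] gap 0.998
[[{'position': [0.3822, 0.2595, 0.0191], 'confidence': 0.73}], [{'position': [0.6093, -0.1705, 0.013], 'confidence': 0.92}]]
tin (array([387.7, 258.4]), array([111.2,  65.8]), -12.9, 693) [0.38784632 0.25465675 0.03600588] [0.44641857 0.2976594  0.03956285]
calc (array([ 612.5, -173.5]), array([146.8,  69.4]), 18.3, 2482) [ 0.6100272  -0.17686346  0.0240591 ] [ 0.68960912 -0.12000109  0.02906535]
```

Request:
apply_moves:
  motion:
    - [1, [-0.313, -0.374, 0], [0, 0, 148.7]]
    - [1, [-0.313, -0.374, 0], [0, 0, 148.7]]
    - [1, [-0.313, -0.374, 0], [0, 0, 148.7]]
    - [1, [-0.313, -0.374, 0], [0, 0, 148.7]]
    - [1, [-0.313, -0.374, 0], [0, 0, 148.7]]
    - [1, [-0.313, -0.374, 0], [0, 0, 148.7]]
    - [1, [-0.313, -0.374, 0], [0, 0, 148.7]]
    - [1, [-0.313, -0.374, 0], [0, 0, 148.7]]
    - [1, [-0.313, -0.374, 0], [0, 0, 148.7]]
    - [1, [-0.313, -0.374, 0], [0, 0, 148.7]]
    - [1, [-0.313, -0.374, 0], [0, 0, 148.7]]
    - [1, [-0.313, -0.374, 0], [0, 0, 148.7]]

```text
clock: 27.38
eef_pos: [0.6079, -0.1752, 0.1793]
orientation: [0.945, 0.326, -0.002, -0.001]
contact_force: [0.1, -0.6, -0.9]
finger_gap: 1.001
grasp_force: 0.0
```

```bash
python3 -c "
from h import *
go(.612,-.1737,.1,-71.5)"
```

```text
shift m [0.0044 0.0016 0.0793] turn [-0.2  0.2 19.6] t 27.38 force [ 0.1 -0.6 -0.9] gap 1.001
```

Request:
apply_moves:
  motion:
    - [1, [0.0044, 0.0016, 0.02], [0, 0, 10]]
    - [1, [0.0044, 0.0016, 0.05], [0, 0, 19.5]]
    - [1, [0.0044, 0.0016, 0.08], [0, 0, 19.5]]
    - [1, [0.0044, 0.0016, 0.11], [0, 0, 19.5]]
    - [1, [0.0044, 0.0016, 0.13], [0, 0, 19.5]]
    - [1, [0.0044, 0.0016, 0.13], [0, 0, 19.5]]
    - [1, [0.0044, 0.0016, 0.13], [0, 0, 19.5]]

```text
clock: 28.25
eef_pos: [0.614, -0.1741, 0.0525]
orientation: [0.986, 0.165, 0.0, 0.0]
contact_force: [0.4, 0.3, 0.6]
finger_gap: 1.002
grasp_force: 0.0
```

```bash
python3 -c "
from h import *
go(.612,-.1737,.0095,-71.5)"
```

```text
shift m [-0.0018 -0.0011  0.043 ] turn [ 0.  -0.   0.4] t 28.25 force [0.4 0.3 0.6] gap 1.002
```

Request:
apply_moves:
  motion:
    - [1, [-0.0018, -0.001, 0.015], [0, 0, 0]]
    - [1, [-0.0018, -0.001, 0.03], [0, 0, 0]]
    - [1, [-0.0018, -0.001, 0.039], [0, 0, 0]]
    - [1, [-0.0018, -0.001, 0.042], [0, 0, 0]]
    - [1, [-0.0018, -0.001, 0.042], [0, 0, 0]]
    - [0, [-0.0018, -0.001, 0.042], [0, 0, 0]]
    - [0, [-0.0018, -0.001, 0.042], [0, 0, 0]]
    - [0, [-0.0018, -0.001, 0.042], [0, 0, 0]]
    - [0, [-0.0018, -0.001, 0.042], [0, 0, 0]]
    - [0, [-0.0018, -0.001, 0.042], [0, 0, 0]]

```text
clock: 29.5
eef_pos: [0.6119, -0.1738, 0.0106]
orientation: [0.986, 0.165, 0.0, 0.0]
contact_force: [0.4, -0.3, 4.0]
finger_gap: 0.774
grasp_force: 30.0
```

Request:
apply_moves:
  motion:
    - [0, [0, 0, -0.01], [0, 0, 0]]
    - [0, [0, 0, -0.03], [0, 0, 0]]
    - [0, [0, 0, -0.07], [0, 0, 0]]
    - [0, [0, 0, -0.11], [0, 0, 0]]
    - [0, [0, 0, -0.13], [0, 0, 0]]
    - [0, [0, 0, -0.13], [0, 0, 0]]
    - [0, [0, 0, -0.13], [0, 0, 0]]

```text
clock: 30.38
eef_pos: [0.6106, -0.1734, 0.1389]
orientation: [0.986, 0.165, -0.001, -0.0]
contact_force: [-0.1, 0.6, -2.4]
finger_gap: 0.768
grasp_force: 30.0
```

```bash
python3 -c "
from h import *
go(.6425,.164,.14,60.2)
o,im,d=snap('side','s9.png');print([models.mark_of('side',q)[:1] for q in('calculator_mid','long_tray_floor')])"
```

```text
shift m [ 0.1397 -0.3087 -0.0009] turn [  -0.2   -0.  -131.2] t 30.38 force [-0.1  0.6 -2.4] gap 0.768
[[{'position': [0.6063, -0.1696, 0.1408], 'confidence': 0.76}], [{'position': [0.6426, 0.1681, 0.003], 'confidence': 0.78}]]
```

Request:
apply_moves:
  motion:
    - [0, [0.005, -0.011, 0], [0, 0, -5]]
    - [0, [0.015, -0.033, 0], [0, 0, -14]]
    - [0, [0.026, -0.057, 0], [0, 0, -24]]
    - [0, [0.036, -0.08, 0], [0, 0, -34]]
    - [0, [0.047, -0.104, 0], [0, 0, -44]]
    - [0, [0.058, -0.127, 0], [0, 0, -54]]
    - [0, [0.068, -0.151, 0], [0, 0, -64]]
    - [0, [0.079, -0.174, 0], [0, 0, -74]]
    - [0, [0.09, -0.198, 0], [0, 0, -84]]
    - [0, [0.1, -0.221, 0], [0, 0, -94]]
    - [0, [0.111, -0.245, 0], [0, 0, -104]]
    - [0, [0.12, -0.264, 0], [0, 0, -112]]

```text
clock: 32.02
eef_pos: [0.6388, 0.116, 0.1389]
orientation: [0.413, 0.911, -0.001, -0.001]
contact_force: [-0.5, 0.1, -1.4]
finger_gap: 0.768
grasp_force: 30.0
```

```bash
python3 -c "
from h import *
go(.6425,.164,.14,60.2)"
```

```text
shift m [ 0.0337  0.0344 -0.0011] turn [ -0.1  -0.1 -18.9] t 32.02 force [-0.5  0.1 -1.4] gap 0.768
```

Request:
apply_moves:
  motion:
    - [0, [0.014, 0.015, 0], [0, 0, -8]]
    - [0, [0.027, 0.028, 0], [0, 0, -15]]
    - [0, [0.0335, 0.0345, 0], [0, 0, -18.9]]
    - [0, [0.0335, 0.0345, 0], [0, 0, -18.9]]
    - [0, [0.0335, 0.0345, 0], [0, 0, -18.9]]
    - [0, [0.0335, 0.0345, 0], [0, 0, -18.9]]

```text
clock: 32.78
eef_pos: [0.6433, 0.1623, 0.1399]
orientation: [0.261, 0.965, -0.0, -0.0]
contact_force: [-0.8, 0.8, -2.7]
finger_gap: 0.773
grasp_force: 30.0
```

```bash
python3 - <<'E'
from h import *
go(.6425,.164,.014,60.2)
for cam in('top','side'):
    o,im,d=snap(cam,cam+'10.png');P=cloud(cam,d,o); print(cam,[models.mark_of(cam,q)[:1] for q in('long_tray_floor','calculator_mid','mug','mouse_mid')])
    Q=P[(np.hypot(P[...,0]-.6425,P[...,1]-.164)<.1)&(P[...,2]>.148)&(P[...,2]<.159)]; 
    if len(Q)>5: print(mr(Q),Q.max(0))
E
```

```text
shift m [0.0015 0.0011 0.1259] turn [-0.  -0.  -0.4] t 32.77 force [-0.8  0.8 -2.7] gap 0.773
top [[{'position': [0.7172, -0.0024, -0.0007], 'confidence': 0.26}], [], [{'position': [0.7158, -0.0014, 0.0017], 'confidence': 0.91}], [{'position': [0.561, 0.3569, 0.0157], 'confidence': 0.8}]]
(array([683.9, 111.6]), array([24.9, 21.5]), 56.3, 73) [0.69806313 0.1171935  0.15794455]
side [[{'position': [0.6438, 0.1679, 0.0023], 'confidence': 0.93}], [{'position': [0.6425, 0.1657, 0.1431], 'confidence': 0.63}], [{'position': [0.7183, -0.0015, 0.0047], 'confidence': 0.74}], [{'position': [0.5619, 0.3552, 0.0181], 'confidence': 0.88}]]
(array([645. , 161.2]), array([144.8,  86.4]), -30.8, 972) [0.72273199 0.20864748 0.15874513]
```

Request:
apply_moves:
  motion:
    - [0, [0.0015, 0.002, 0.03], [0, 0, 0]]
    - [0, [0.0015, 0.002, 0.06], [0, 0, 0]]
    - [0, [0.0015, 0.002, 0.09], [0, 0, 0]]
    - [0, [0.0015, 0.002, 0.11], [0, 0, 0]]
    - [0, [0.0015, 0.002, 0.12], [0, 0, 0]]
    - [0, [0.0015, 0.002, 0.124], [0, 0, 0]]
    - [0, [0.0015, 0.002, 0.124], [0, 0, 0]]
    - [0, [0.0015, 0.002, 0.124], [0, 0, 0]]

```text
clock: 34.28
eef_pos: [0.6438, 0.1656, 0.0172]
orientation: [0.26, 0.966, 0.0, 0.001]
contact_force: [-0.2, -0.2, -2.0]
finger_gap: 0.775
grasp_force: 30.0
```

Request:
apply_moves:
  motion:
    - [0, [0, 0, 0.001], [0, 0, 0]]
    - [0, [0, 0, 0.002], [0, 0, 0]]
    - [0, [0, 0, 0.003], [0, 0, 0]]
    - [0, [0, 0, 0.004], [0, 0, 0]]
    - [0, [0, 0, 0.004], [0, 0, 0]]

```text
clock: 34.9
eef_pos: [0.6432, 0.1654, 0.0136]
orientation: [0.26, 0.966, 0.0, 0.0]
contact_force: [-4.2, -1.1, 10.1]
finger_gap: 0.768
grasp_force: 30.0
```

Request:
apply_moves:
  motion:
    - [1, [0, 0, 0], [0, 0, 0]]
    - [1, [0, 0, 0], [0, 0, 0]]
    - [1, [0, 0, 0], [0, 0, 0]]
    - [1, [0, 0, 0], [0, 0, 0]]
    - [1, [0, 0, -0.02], [0, 0, 0]]
    - [1, [0, 0, -0.07], [0, 0, 0]]
    - [1, [0, 0, -0.13], [0, 0, 0]]
    - [1, [0, 0, -0.19], [0, 0, 0]]
    - [1, [0, 0, -0.25], [0, 0, 0]]
    - [1, [0, 0, -0.3], [0, 0, 0]]
    - [1, [0, 0, -0.3], [0, 0, 0]]

```text
clock: 36.28
eef_pos: [0.6453, 0.1659, 0.3192]
orientation: [0.26, 0.966, 0.003, 0.005]
contact_force: [0.5, -0.2, 0.0]
finger_gap: 0.997
grasp_force: 0.0
```

```bash
python3 - <<'E'
from h import *
o,im,d=snap('side','s11.png');P=cloud('side',d,o)
for q in ('stamp_mid','roll_mid','tin_mid','calculator_mid','mug','mouse_mid','short_tray_floor'): print(q,models.mark_of('side',q)[:1])
for n,c,a,b in [('tin',(.3855,.2575),.031,.042),('calc',(.643,.165),.02,.035),('stamp',(.455,.003),.045,.075),('roll',(.425,-.28),.024,.034)]:
    Q=P[(np.hypot(P[...,0]-c[0],P[...,1]-c[1])<(.1 if n in('tin','calc') else .045))&(P[...,2]>a)&(P[...,2]<b)]; print(n,mr(Q),Q.mean(0),Q.max(0))
E
```

```text
stamp_mid [{'position': [0.4536, 0.002, 0.037], 'confidence': 0.63}]
roll_mid [{'position': [0.4262, -0.279, 0.0178], 'confidence': 0.56}]
tin_mid []
calculator_mid []
mug [{'position': [0.7185, -0.0043, 0.0026], 'confidence': 0.72}]
mouse_mid [{'position': [0.5614, 0.3552, 0.018], 'confidence': 0.87}]
short_tray_floor [{'position': [0.385, 0.2604, 0.0015], 'confidence': 0.88}]
tin (array([387.5, 257.8]), array([112.5,  64.8]), -14.0, 691) [0.38759702 0.25467585 0.03600632] [0.44636123 0.29707948 0.04063934]
calc (array([645.5, 165.1]), array([145. ,  71.4]), -29.5, 1163) [0.64540036 0.15973361 0.02746925] [0.72176356 0.22979949 0.03179635]
stamp (array([456.8,   3.3]), array([29.2, 28.7]), 8.8, 175) [ 0.45639178 -0.0004916   0.05934825] [0.47116112 0.01879121 0.06712484]
roll (array([ 425. , -280.9]), array([56.9, 55.3]), -36.8, 706) [ 0.42539606 -0.28168109  0.02860372] [ 0.45233366 -0.25213477  0.03386484]
```

View pics/s11.png

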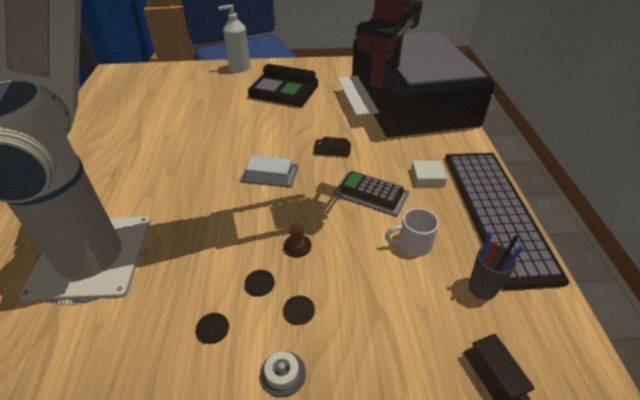

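All four things are in place: the stamp in the leftmost dish (297,240), the roll on the pin (283,370), the tin in the short tray (270,168) and the calculator in the long tray (373,190). The mug and mouse have not moved, and the arm is clear.

```bash
python3 -c "
from h import *
print(workorder.sign_off())"
```

```text
the job is handed in; nothing more can be done
None
```

I took the stack apart and handed the job in at about 37 s: the stamp is in the leftmost dish, the roll on the pin, and the tin and calculator flat in their trays. In the last camera check each sat within about 5 mm of its centre and the mug and mouse had not moved, but the sign-off returned no verdict.

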